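Find the hidden catch of the sweets chest

TASK

The low beechwood chest on the sideboard has a concealed catch: one of the five inlaid squares in its flat top sits slightly sunk and gives under a fingertip. Feel along the row for it and press it down so that the drawer springs fully open, then take the hand away and leave the drawer open. Do not lift, carry or push aside any of the other things standing about.

Things in the scene. Friction and masses are not known exactly. Their poses are not given: they have to be found in the camera images.
- case: beechwood sweets chest, fixed: 190 mm deep (x), 330 wide (y), 75 high, flat top. Origin under its centre; x from drawer front to back, y along the row, z up. Inlaid in its top is a row of five 47 mm squares of the same wood, each in a 50 mm square opening (1.5 mm seam), centred at x = -30 and y = -120, -60, 0, 60, 120 mm
- panel_middle (a point): centre of the middle square's place, on the chest's top (75 mm high); axes as the chest's. Four squares are solid and level with the top. The fifth, any of the five, is the catch: its face lies 2.5 mm lower and sinks up to 6 mm more when pressed. Its opening takes a closed pair of fingertips
- catch (a joint): how far the catch square is pressed in, m: 0 at rest, 0.006 fully down (needs about 4.5 to 5.5 N; it starts to give at about 1.5 N). The drawer is released from about 0.003 on. It springs back when let go. This does not tell which square it is
- drawer (a joint): how far the drawer has come out of the chest, m: 0 shut, 0.06 fully open. Its own spring drives it out within about 1 s once the catch is pressed, towards the chest's -x side, and keeps it out
- drawer_front (a point): centre of the drawer's plain front, a board without a handle, 322 mm wide and 54 mm high, 31 mm above the sideboard; axes as the chest's
- stand: three-tier aluminium sweets stand, 170 mm across, 242 mm tall, loose; origin under its centre
- bonbonniere: green glass bonbonniere with a ball knob, 122 mm across, 121 mm tall, loose; origin under its centre
- fork0: silver-tone plastic serving fork lying flat, 188 mm long, 30 mm wide, 5 mm thick, loose; origin on its underside, 93 mm from the tine tips, x towards the tines
- fork1: the second serving fork, the same as the first
- saucer: white round ceramic saucer, 140 mm across, 20 mm high, loose; origin under its centre
- press: small beechwood ma'amoul press lying flat: 70 x 55 mm head, 37 mm high, with a handle, 160 mm long in all, loose; origin on its underside near the middle, x from handle to head
- tin: small plain aluminium tin, 38 mm across, 24 mm tall, standing loose on the top of the chest behind the row of squares; origin under its centre

How it is judged (in metres and radians):
On the way, in this order (a step that is already met when the one before it is completed fails the run):
1. the catch square is pressed in (value of joint catch above 0.002 m).
2. the drawer has sprung open (value of joint drawer above 0.055 m), for 0.2 s.
At the end, for the whole second after the job is handed in: The drawer stands open by at least 55 of its 60 mm, the catch has been let go and is back up (pressed in less than 1 mm), and no other thing is more than 20 mm from where it stood (value of joint drawer above 0.055 m and value of joint catch below 0.001 m and distance of each of stand, bonbonniere, fork0, fork1, saucer, press, tin from where it was at the start of the episode below 0.02 m); the robot touches nothing.
It fails at once if one of the other things is lifted, carried or pushed more than 20 mm (distance of any of stand, bonbonniere, fork0, fork1, saucer, press, tin from where it was at the start of the episode above 0.02 m).
It also fails if it takes over 45 s, if anything falls off the work surface, if the arm or the gripper's body presses on something with over 40 N, if the wrist force passes 120 N, or if a joint passes its speed limit or range.

ROBOT

A 7-joint arm with a two-finger parallel gripper is mounted at the origin on the work surface. World frame = base frame: x ahead of the robot, y to its left, z up, the work surface at z = 0. Lengths are in mm, angles in rad, forces in N, time in s.
With the tool pointing down it reaches from about 425 to 1025 mm from the base axis. Payload 3.6 kg.
Tool frame: the origin (TCP) lies between the finger pads; the fingertips stand 8 mm ahead of it and the grasp point (between the pads) lies 11 mm behind it; z points along the fingers, y is the direction in which the jaws open and shut (so a half turn about z gives the same grasp; the last joint's range is limited). The gripper opens to 85 mm and grips with 20 to 120 N. Pads are 22 mm wide; open, the fingers measure 114 mm over their backs; the gripper's body (76 mm by 85 mm) begins 54 mm behind the grasp point. The pads swing forward as they close: fully open they stand 13 mm farther back than shut.
Start: joints at [-0.093, 0.591, 0.048, 1.609, -0.033, 0.943, -0.034], TCP at [725.003, 0.003, 211.602] pointing down, gripper open.
Joint ranges: [-2.69, 2.69], [-0.47, 2.24], [-1.27, 1.36], [0.19, 2.51], [-1.53, 4.68], [0.08, 2.07], [-3.09, 3.09]. Speed limits (rad/s): [2.57, 2.57, 3.14, 3.14, 3.14, 3.14, 3.14].

INTERFACE

Orientations are given as a unit quaternion [x, y, z, w].
In Python, from station import robot gives the robot as it stands. The module is installed in compiled form; this text tells all that it offers.
- The arm moves only by the shell command python3 -m creep 'ROWS'. ROWS is text: rows parted by semicolons, each of 7 numbers parted by spaces: the shift along the tool's x, y, z in m, then the turn, a rotation vector about the tool's x, y, z in rad, then the finger opening in m, from 0 to 0.0854. A call has 1 to 5 rows; each row shifts and turns the pose as measured when the row begins, along the tool's axes as they then stand; what a row does not reach is not made up. A row lasts 1/10 s, in which the tool goes at most 50 mm and 8.59 degrees, less where a joint would pass 70% of its speed; a pose out of reach is approached as far as the arm can. A call is refused whole if a number of a shift passes 0.05 or a number of a turn 0.15, either way. A call with a gripper value outside its range is refused whole. The fingers move at their own pace and stop on an object; the grip force is fixed at half the most. Time passes only in rows, so rows that do not move let the fingers close. It gives the time, the measured TCP pose, the force and the opening at its end, in the units of the state.
- robot.read_state(): the state, without advancing time (a new reading comes with each control period).
- robot.read_camera(name): name is "scene" or "side" or "wrist"; returns a dict with "frame" (400x640x3 uint8, red, green, blue), "fx", "fy", "cx", "cy" (pixels), "eye" and "rotation" of the camera in the world. Camera axes: x right, y down, z forward; pixel columns grow to the right and rows downward; lengths in mm; the calibration is good to about 2 mm. A picture is of the moment at which its call begins. There is no depth.
- robot.sign_off(): hands the job in, once; it reports no verdict.
The state is a dict: "time_s": time; "joints": joint angles; "dq": joint speeds; "effort": joint torques, N m; "ee_pos": TCP position; "eef_rot": TCP orientation; "wrist_force": force on the tool from outside, world axes, zero at the start; "moment": the same for the moment, N m; "grip_width": finger opening in mm.
Only numpy, scipy, OpenCV 4.12 (cv2) and the standard library are available. Lean on these libraries where they do the work, as an engineer would, in place of code of your own. Each camera call takes 0.05 s, during which the arm holds its last target.

## Working session

There is one attempt and no reset: what is moved stays moved. The work goes in short steps, Python scripts to look and compute and a shell command to move; the robot and the scene stay as the last step left them, time stands still between calls to the robot, and variables do not carry over. Pictures are saved under pics/ and viewed, and the job is handed in when it is done.

```bash
mkdir -p pics; python3 - <<'E'
from station import robot
import cv2
for n in ("scene","side","wrist"):
    c=robot.read_camera(n); cv2.imwrite(f"pics/{n}0.png",c["frame"][:,:,::-1])
    print(n,c["fx"],c["cx"],c["cy"],c["eye"],c["rotation"])
s=robot.read_state(); print(s)
E
```

```text
scene 456.9770930882393 317.03903208453016 193.56370461931024 [1059.0829269  -715.40375272  787.15045908] [ 0.86089594  0.27312579 -0.13077755 -0.40884927]
side 445.7192907261215 340.08578550910653 199.1038594217709 [ 241.10482197 -830.02817129  888.56324524] [ 0.90057086 -0.17882934  0.07290125 -0.38945808]
wrist 296.38397674945907 323.756577111817 197.1686976799473 [724.45258411  66.79460776 371.65794681] [ 9.91119533e-01  6.63045532e-05 -2.36780839e-04  1.32973724e-01]
{'time_s': 0.15, 'joints': array([-0.09353902,  0.59194758,  0.04831113,  1.60953215, -0.03335476,
        0.94269715, -0.03369259]), 'dq': array([-0.00143507, -0.00418539, -0.00050202, -0.0042902 ,  0.00122823,
        0.00210849,  0.0007508 ]), 'effort': array([ 2.83839137e-03, -5.49247491e+01,  1.54947661e+00, -1.98453355e+01,
        9.54968476e-03,  5.72513367e-03,  5.49048636e-06]), 'ee_pos': array([7.24319818e+02, 5.36213936e-02, 2.10673604e+02]), 'eef_rot': array([ 7.07073546e-01,  7.07139456e-01, -6.48832168e-04, -6.08440301e-04]), 'wrist_force': array([-0.43931137,  0.80087423,  0.36314345]), 'moment': array([-0.04341518, -0.00073303,  0.00742779]), 'grip_width': 85.1427457070243}
```

View pics/scene0.png

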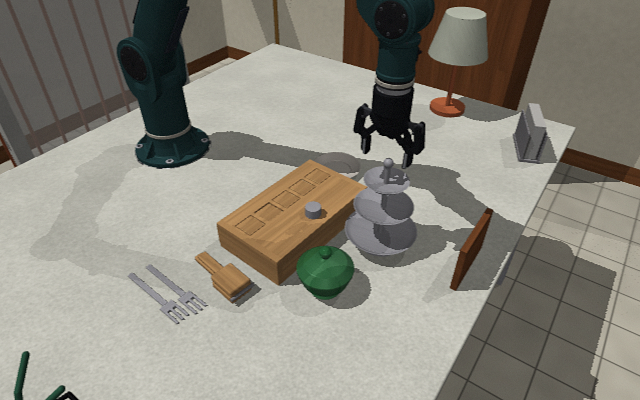

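View pics/side0.png

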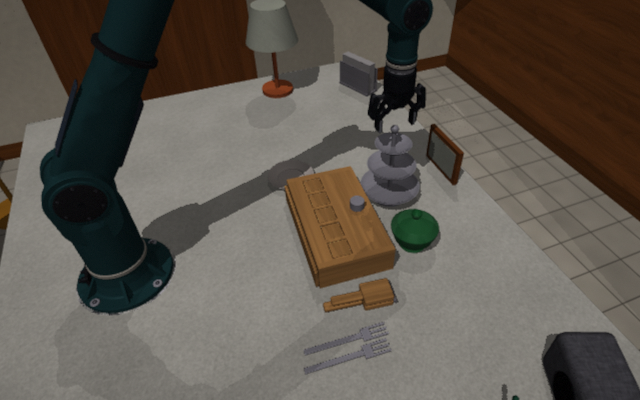

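View pics/wrist0.png

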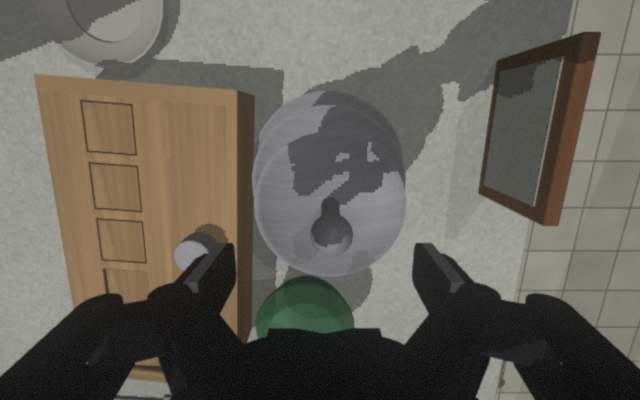

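```bash
python3 - <<'E'
import cv2,numpy as np
a=cv2.imread("pics/scene0.png")[150:290,205:375]; b=cv2.imread("pics/side0.png")[155:295,270:440]
f=lambda i:cv2.resize(i,None,fx=4.6,fy=4.2,interpolation=cv2.INTER_CUBIC)
cv2.imwrite("pics/za.png",f(a));cv2.imwrite("pics/zb.png",f(b))
E
```

```text
(no output)
```

View pics/za.png

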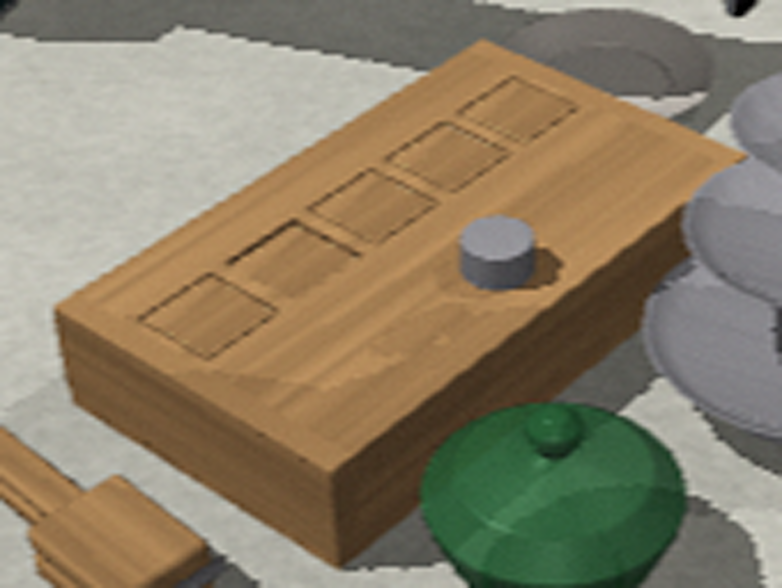

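View pics/zb.png

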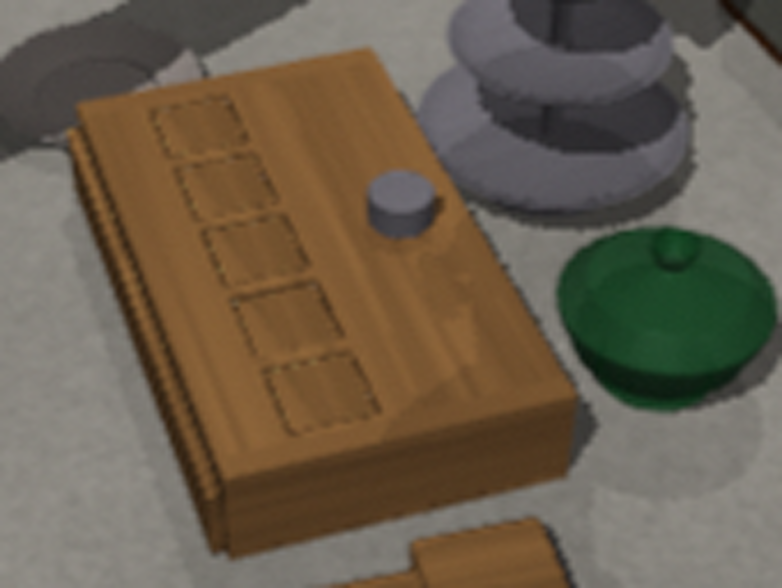

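```bash
cat > h.py <<'E'
import numpy as np
from scipy.spatial.transform import Rotation as R
def cast(c,u,v,z):
    d=R.from_quat(c["rotation"]).apply([(u-c["cx"])/c["fx"],(v-c["cy"])/c["fy"],1]); e=np.array(c["eye"])
    return (e+d*(z-e[2])/d[2])[:2]
def proj(c,p):
    q=R.from_quat(c["rotation"]).inv().apply(np.array(p)-c["eye"]); return c["cx"]+c["fx"]*q[0]/q[2],c["cy"]+c["fy"]*q[1]/q[2]
E
python3 - <<'E'
from h import *
from station import robot
loc={'f-':(-95,-165),'f+':(-95,165),'b+':(95,165),'b-':(95,-165),'s1':(-55,-95),'s2':(-55,-145),'s3':(-5,-95),'s4':(-5,-145)}
A={'f-':(57,310),'f+':(483,40),'b+':(745,155),'b-':(337,472),'s2':(138,320),'s1':(213,273),'s3':(277,312),'s4':(207,357)}
B={'f+':(80,103),'b+':(370,50),'b-':(575,395),'f-':(228,480)}
cs=robot.read_camera("scene");cd=robot.read_camera("side")
for n,c,D,o in(("scene",cs,A,(205,150)),("side",cd,B,(270,155))):
    P=np.array([cast(c,o[0]+(u+.5)/4.6-.5,o[1]+(v+.5)/4.2-.5,75) for u,v in D.values()]);L=np.array([loc[k] for k in D],float)
    pm,lm=P.mean(0),L.mean(0);z=((P-pm)@[1,1j])*np.conj((L-lm)@[1,1j]);a=np.angle(z.sum())
    Rm=np.array([[np.cos(a),-np.sin(a)],[np.sin(a),np.cos(a)]]);t=pm-Rm@lm
    print(n,"yaw",a,np.degrees(a),"org",t,"res",np.round(P-(L@Rm.T+t),1).tolist())
    print([np.round(Rm@[-30,y]+t,1).tolist() for y in (-120,-60,0,60,120)])
tip=robot.read_state();print(tip["time_s"],tip["ee_pos"])
# heights: stand knob
for n,c,uv in(("scene",cs,(388,162)),("side",cd,(394,128))): print(cast(c,*uv,235))
print("tin",cast(cs,313,208,99)); 
E
```

```text
scene yaw -0.07279445778954667 -4.170815203284244 org [532.80333774 -63.94098862] res [[2.6, -0.3], [1.1, -0.2], [-0.6, -1.2], [1.4, 1.8], [-0.3, -0.0], [0.8, 0.1], [-1.8, -1.9], [-3.2, 1.8]]
[[494.2, -181.4], [498.5, -121.6], [502.9, -61.8], [507.2, -1.9], [511.6, 57.9]]
side yaw -0.07698143266541119 -4.410711192598592 org [535.68317582 -68.34669595] res [[2.2, 0.2], [-2.7, -2.3], [-1.2, 2.1], [1.7, 0.0]]
[[496.5, -185.7], [501.2, -125.9], [505.8, -66.0], [510.4, -6.2], [515.0, 53.6]]
0.25 [7.24604699e+02 2.50608669e-02 2.11047593e+02]
[727.9140952    8.26495986]
[727.4661999    6.21056458]
tin [593.03470253 -74.31501407]
```

```bash
python3 -m creep '0 0 -0.02 0 0 0 0.0854;0 0 -0.03 0 0 0 0.0854;0 0 -0.03 0 0 0 0.0854;0 0 -0.02 0 0 0 0.0854;0 0 0 0 0 0 0.0854'
```

```text
time_s: 0.75
ee_pos: [723.0, 0.0, 311.3]
eef_rot: [0.707, 0.707, -0.003, -0.003]
wrist_force: [0.4, -1.0, -0.5]
grip_width: 85.1
```

```bash
python3 -m creep '-0.02 -0.04 0 0 0 0 0;-0.02 -0.045 0 0 0 0 0;-0.02 -0.045 0 0 0 0.04 0;-0.02 -0.045 0 0 0 0.035 0;-0.01 -0.03 0 0 0 0 0' && python3 -m creep '0 0 0 0 0 0 0;0 0 0 0 0 0 0'
```

```text
time_s: 1.25
ee_pos: [512.1, -85.1, 304.9]
eef_rot: [0.732, 0.681, -0.004, -0.005]
wrist_force: [0.4, -0.1, 1.2]
grip_width: 12.1
time_s: 1.45
ee_pos: [505.2, -87.1, 302.8]
eef_rot: [0.734, 0.679, -0.006, -0.007]
wrist_force: [-0.1, 0.1, 0.9]
grip_width: 0.0
```

```bash
python3 - <<'E'
from station import robot
import cv2
from h import *
c=robot.read_camera("wrist"); cv2.imwrite("pics/w1.png",c["frame"][:,:,::-1])
s=robot.read_state();print(s["ee_pos"],R.from_quat(s["eef_rot"]).as_matrix().round(3),c["eye"])
c=robot.read_camera("side"); cv2.imwrite("pics/s1.png",c["frame"][:,:,::-1])
E
```

```text
[505.03284002 -87.2202277  302.65922952] [[ 0.077  0.997 -0.02 ]
 [ 0.997 -0.077  0.002]
 [ 0.    -0.02  -1.   ]] [513.22828543 -20.8771256  463.93961558]
```

View pics/w1.png

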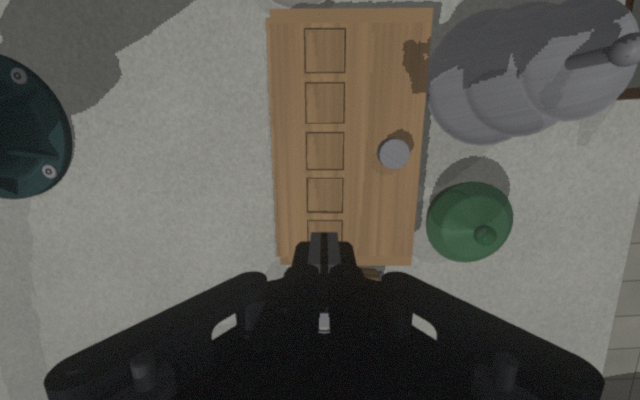

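```bash
python3 - <<'E'
from station import robot
import cv2
from h import *
c=robot.read_camera("wrist")
for v in (50,102.5,150.5,194.5): print(cast(c,325,v,75).round(1))
im=c["frame"][:,:,::-1][10:260,260:440]; cv2.imwrite("pics/w1z.png",cv2.resize(im,None,fx=3,fy=2.4*1,interpolation=cv2.INTER_CUBIC))
E
```

```text
[514.8  56.3]
[510.3  -3.5]
[505.9 -63. ]
[ 501.4 -122.2]
```

View pics/w1z.png

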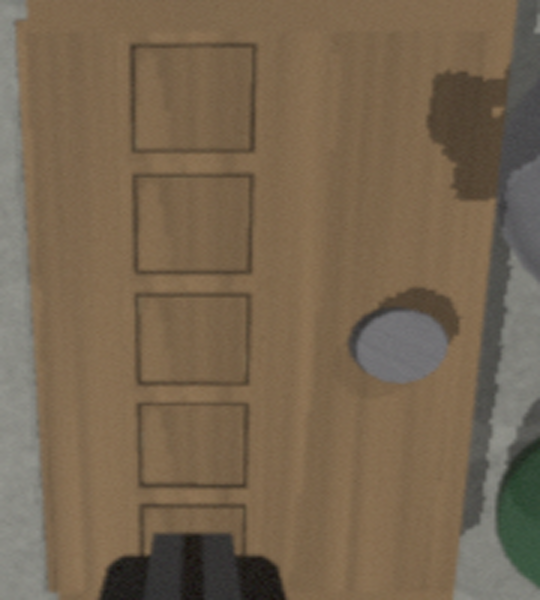

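```bash
python3 -m creep '-0.036 -0.002 0 -0.02 0 0 0;0 0 0.045 0 0 0 0;0 0 0.045 0 0 0 0;0 0 0.045 0 0 0 0;0 0 0 0 0 0 0'
```

```text
time_s: 2.1
ee_pos: [516.4, -120.7, 166.1]
eef_rot: [0.73, 0.683, 0.006, 0.006]
wrist_force: [-0.5, 0.3, -0.1]
grip_width: 0.0
```

```bash
python3 - <<'E'
from station import robot
import cv2
from h import *
s=robot.read_state();M=R.from_quat(s["eef_rot"]).as_matrix();print(s["ee_pos"],M.round(3))
print("shift in tool",M.T@(np.array([500.5,-123.5,100])-s["ee_pos"]),s["wrist_force"])
for n in("scene","side"):
    c=robot.read_camera(n);print(n,proj(c,s["ee_pos"]+M[:,2]*8),proj(c,[500.5,-123.5,75]))
    cv2.imwrite(f"pics/{n}2.png",c["frame"][:,:,::-1])
E
```

```text
[ 516.41336137 -120.7028486   166.06526658] [[ 0.066  0.998  0.017]
 [ 0.998 -0.066 -0.001]
 [ 0.     0.017 -1.   ]]
shift in tool [ -3.85091603 -16.83353783  65.78359236] [-0.53093645  0.27672565 -0.12923247]
scene (np.float64(272.71506917120143), np.float64(186.15495492877005)) (np.float64(268.90924750445294), np.float64(212.07607187537704))
side (np.float64(336.70066115461105), np.float64(203.16663918034402)) (np.float64(331.56062262812355), np.float64(229.77479635457118))
```

View pics/scene2.png

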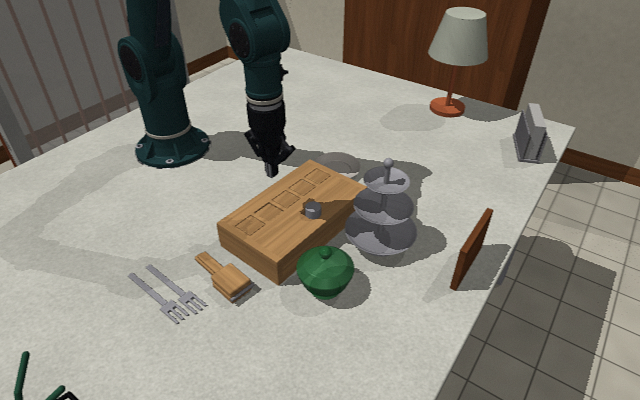

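```bash
python3 - <<'E'
import cv2
from h import *
a=cv2.imread("pics/scene2.png")[120:240,220:350]; b=cv2.imread("pics/side2.png")[130:290,270:430]
a=cv2.resize(a,(390,360));cv2.circle(a,(int(52.7*3),66*3),3,(0,0,255),-1)
b=cv2.resize(b,(390,390));cv2.circle(b,(int(66.7*2.44),int(73*2.44)),3,(0,0,255),-1)
cv2.imwrite("pics/z2.png",np.hstack([a,b[:360]]))
E
```

```text
(no output)
```

View pics/z2.png

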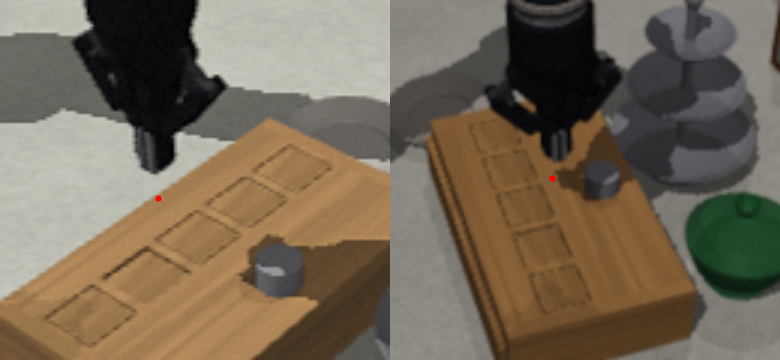

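```bash
python3 - <<'E'
from station import robot
from h import *
s=robot.read_state();M=R.from_quat(s["eef_rot"]).as_matrix();print(s["ee_pos"],s["ee_pos"]+8*M[:,2])
cs=robot.read_camera("scene");cd=robot.read_camera("side")
for z in(150,165,175,180,185,190,200):print(z,cast(cs,271.5,176.5,z),cast(cd,337.6,195,z))
s=robot.read_state();print(s["ee_pos"])
E
```

```text
[ 520.53316392 -121.74298379  171.07212075] [ 520.75342779 -121.76527541  163.07518465]
150 [484.22880743 -86.77964086] [532.36730937 -87.04904087]
165 [ 497.76220707 -101.57891086] [ 526.45185482 -102.13872619]
175 [ 506.78447349 -111.44509087] [ 522.50821845 -112.1985164 ]
180 [ 511.2956067  -116.37818087] [ 520.53640026 -117.2284115 ]
185 [ 515.80673992 -121.31127087] [ 518.56458208 -122.25830661]
190 [ 520.31787313 -126.24436087] [ 516.5927639  -127.28820171]
200 [ 529.34013955 -136.11054087] [ 512.64912753 -137.34799192]
[ 521.71767129 -122.30793018  173.28412661]
```

```bash
python3 -m creep '0 0 0 0 0 0 0;0 0 0 0 0 0 0'; python3 - <<'E'
from station import robot
import cv2
from h import *
for i in range(3):
    s=robot.read_state();print(s["time_s"],s["ee_pos"],s["dq"].round(3));c=robot.read_camera("scene" if i<2 else "side")
    M=R.from_quat(s["eef_rot"]).as_matrix();print(proj(c,s["ee_pos"]+8*M[:,2]))
    cv2.imwrite(f"pics/st{i}.png",c["frame"][:,:,::-1])
a=cv2.imread("pics/st1.png")[120:240,220:350]; b=cv2.imread("pics/st2.png")[130:290,270:430]
cv2.imwrite("pics/z3.png",np.hstack([cv2.resize(a,(390,360)),cv2.resize(b,(390,390))[:360]]))
E
```

```text
time_s: 2.5
ee_pos: [524.8, -122.6, 177.4]
eef_rot: [0.73, 0.683, 0.013, 0.015]
wrist_force: [0.0, -0.2, -0.3]
grip_width: 0.1
2.5 [ 524.81600552 -122.57491224  177.40601705] [-0.001 -0.025  0.001 -0.016  0.003  0.01  -0.001]
(np.float64(274.8572793565231), np.float64(183.92827051039058))
2.55 [ 524.96175438 -122.63199042  177.51139058] [ 0.002  0.007  0.003  0.008 -0.002 -0.002 -0.   ]
(np.float64(274.8903685731242), np.float64(183.9276145678453))
2.6 [ 524.48986947 -122.56896732  177.07919775] [ 0.     0.012 -0.001  0.013 -0.001 -0.001  0.001]
(np.float64(340.1958825013025), np.float64(199.36109669810693))
```

View pics/z3.png

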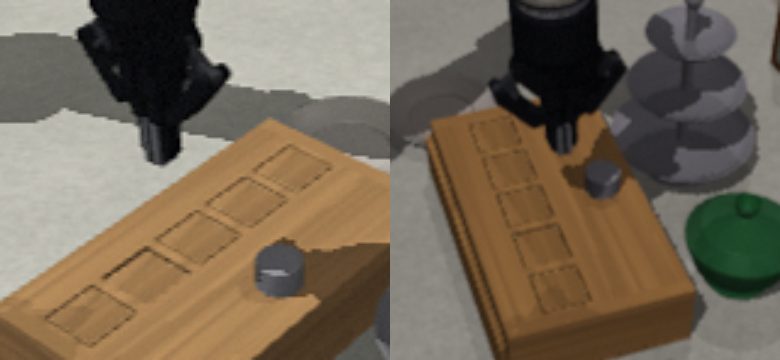

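```bash
cat > g.py <<'E'
import sys
from station import robot
from h import *
s=robot.read_state();p=np.array([float(v) for v in sys.argv[1:4]]);r=R.from_quat(s["eef_rot"]);M=r.as_matrix()
T=np.array([[.076,.997,0],[.997,-.076,0],[0,0,-1]])
print(s["time_s"],s["ee_pos"].round(1),"F",s["wrist_force"].round(2),"shift",(M.T@(p-s["ee_pos"])).round(1),"rot",R.from_matrix(M.T@T).as_rotvec().round(3))
E
python3 g.py 500.5 -123.5 150
```

```text
2.65 [ 524.  -122.5  176.6] F [ 0.53 -0.37 -0.56] shift [ -2.5 -24.4  25.7] rot [0.039 0.002 0.009]
```

```bash
python3 -m creep '-0.002 -0.015 0.01 0.02 0 0 0;0 -0.01 0.01 0.02 0 0 0;0 0 0 0 0 0 0;0 0 0 0 0 0 0';python3 g.py 500.5 -123.5 120
```

```text
time_s: 3.05
ee_pos: [496.0, -123.0, 154.2]
eef_rot: [0.731, 0.683, -0.003, -0.002]
wrist_force: [0.1, -0.0, 0.1]
grip_width: 0.1
3.05 [ 496.  -123.   154.2] F [ 0.13 -0.03  0.07] shift [-0.2  4.7 34.2] rot [-0.006  0.002  0.009]
```

```bash
python3 -m creep '0 0.003 0.015 -0.003 0 0.009 0;0 0.001 0.01 0 0 0 0;0 0 0 0 0 0 0;0 0 0 0 0 0 0;0 0 0 0 0 0 0';python3 g.py 500.5 -123.5 100
```

```text
time_s: 3.55
ee_pos: [500.5, -123.4, 128.3]
eef_rot: [0.734, 0.68, -0.002, -0.0]
wrist_force: [0.1, -0.3, -0.2]
grip_width: -0.4
3.55 [ 500.5 -123.4  128.3] F [ 0.1  -0.31 -0.15] shift [-0.   0.1 28.3] rot [-0.003  0.002 -0.   ]
```

```bash
python3 - <<'E'
from station import robot
import cv2
from h import *
for n in("scene","side","wrist"):
    c=robot.read_camera(n);cv2.imwrite(f"pics/{n}4.png",c["frame"][:,:,::-1])
    s=robot.read_state();print(proj(c,s["ee_pos"]-[0,0,8]),proj(c,[500.5,-123.5,75]))
a=cv2.imread("pics/scene4.png")[120:240,220:350]; b=cv2.imread("pics/side4.png")[130:290,270:430]
cv2.imwrite("pics/z4.png",np.hstack([cv2.resize(a,(390,360)),cv2.resize(b,(390,390))[:360]]))
E
```

```text
(np.float64(267.61756274818003), np.float64(197.19101276938744)) (np.float64(268.90924750445294), np.float64(212.07607187537704))
(np.float64(331.22503057411126), np.float64(216.9058213364579)) (np.float64(331.56062262812355), np.float64(229.77479635457118))
(np.float64(323.4688500553568), np.float64(229.73817945234833)) (np.float64(323.39869424896915), np.float64(207.53191103741656))
```

View pics/z4.png

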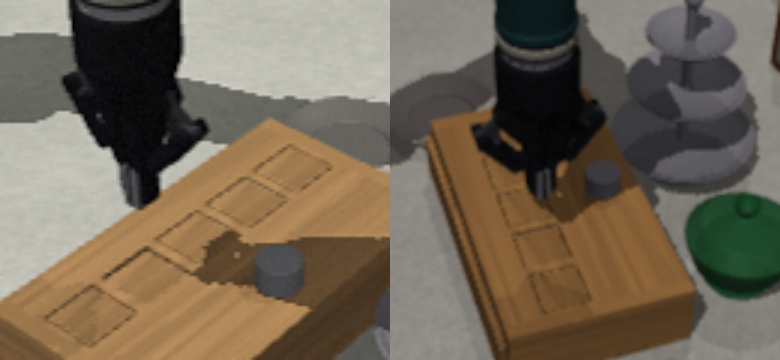

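View pics/wrist4.png

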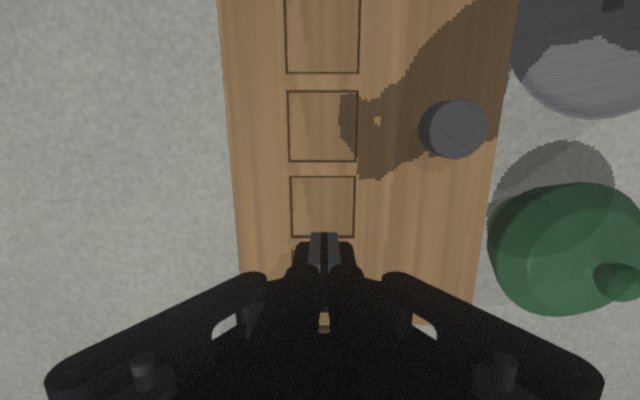

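```bash
python3 -m creep '0 0 0.01 0 0 0 0;0 0 0.006 0 0 0 0;0 0 0 0 0 0 0;0 0 0 0 0 0 0';python3 g.py 500.5 -123.5 85
```

```text
time_s: 4.1
ee_pos: [500.8, -123.5, 111.5]
eef_rot: [0.734, 0.68, -0.001, 0.0]
wrist_force: [-0.1, 1.2, 0.3]
grip_width: -0.4
4.1 [ 500.8 -123.5  111.5] F [-0.09  1.18  0.28] shift [ 0.  -0.3 26.5] rot [-0.001  0.002 -0.   ]
```

```bash
python3 -m creep '0 0 0.008 0 0 0 0;0 0 0.005 0 0 0 0;0 0 0 0 0 0 0;0 0 0 0 0 0 0';python3 g.py 500.5 -123.5 85;  python3 -m creep '0 0 0.005 0 0 0 0;0 0 0.004 0 0 0 0;0 0 0 0 0 0 0';python3 g.py 500.5 -123.5 85
```

```text
time_s: 4.5
ee_pos: [500.7, -123.5, 97.1]
eef_rot: [0.734, 0.68, -0.001, -0.0]
wrist_force: [-0.4, 0.1, 1.0]
grip_width: -0.1
4.5 [ 500.7 -123.5   97.1] F [-0.43  0.07  1.02] shift [ 0.  -0.2 12.1] rot [-0.002  0.002 -0.   ]
time_s: 4.8
ee_pos: [500.9, -123.6, 87.6]
eef_rot: [0.734, 0.68, -0.001, 0.0]
wrist_force: [0.5, -0.1, 0.5]
grip_width: -0.3
4.8 [ 500.9 -123.6   87.6] F [ 0.5  -0.08  0.48] shift [ 0.  -0.4  2.6] rot [-0.001  0.002 -0.   ]
```

```bash
cat > pic.py <<'E'
import sys,cv2
from station import robot
from h import *
k=sys.argv[1]
for n in("scene","side"):
    c=robot.read_camera(n);cv2.imwrite(f"pics/{n}{k}.png",c["frame"][:,:,::-1])
a=cv2.imread(f"pics/scene{k}.png")[150:270,200:330]; b=cv2.imread(f"pics/side{k}.png")[160:290,270:400]
cv2.imwrite(f"pics/z{k}.png",np.hstack([cv2.resize(a,(390,360)),cv2.resize(b,(390,390))[:360]]))
E
python3 pic.py 5
```

```text
(no output)
```

View pics/z5.png

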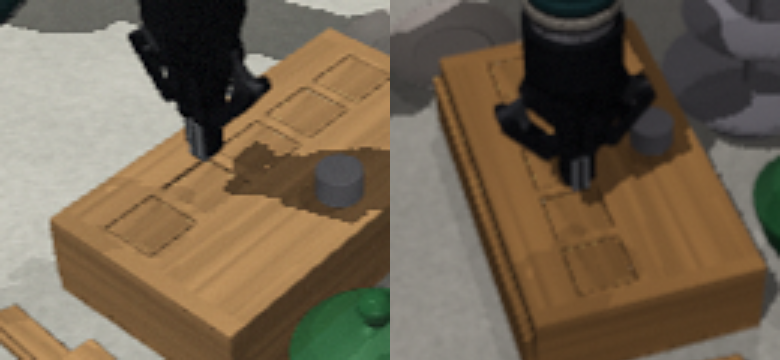

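```bash
python3 -m creep '0 0 0.005 0 0 0 0;0 0 0.002 0 0 0 0;0 0 0 0 0 0 0';python3 g.py 500.5 -123.5 70;  python3 -m creep '0 0 0.003 0 0 0 0;0 0 0 0 0 0 0';python3 g.py 500.5 -123.5 70
```

```text
time_s: 5.2
ee_pos: [501.5, -123.7, 80.6]
eef_rot: [0.734, 0.68, -0.001, 0.001]
wrist_force: [0.1, -0.5, -0.3]
grip_width: -0.1
5.2 [ 501.5 -123.7   80.6] F [ 0.08 -0.53 -0.28] shift [ 0.1 -1.  10.6] rot [ 0.     0.002 -0.   ]
time_s: 5.4
ee_pos: [501.5, -123.7, 77.3]
eef_rot: [0.734, 0.68, -0.001, 0.001]
wrist_force: [-0.2, 0.5, -0.6]
grip_width: -0.1
5.4 [ 501.5 -123.7   77.3] F [-0.22  0.5  -0.62] shift [ 0.1 -1.   7.3] rot [ 0.     0.002 -0.   ]
```

```bash
python3 pic.py 6; python3 g.py 500.5 -123.5 70
```

```text
5.5 [ 501.7 -123.8   77.6] F [0.15 0.32 0.06] shift [ 0.2 -1.2  7.6] rot [ 0.001  0.002 -0.   ]
```

View pics/z6.png

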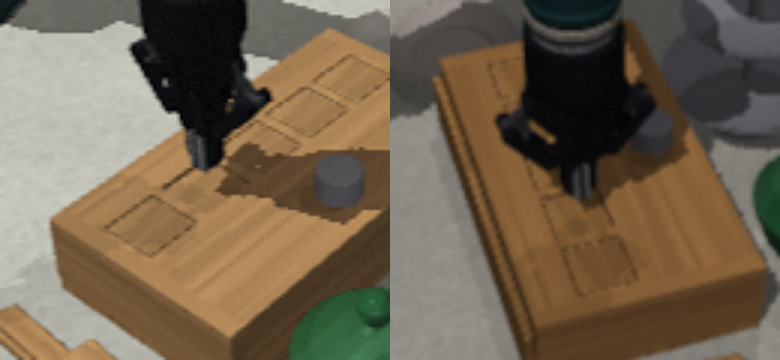

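Tip still hovers about 10 mm or more above the square (tip at scene z6 (207,170), target about (207,187)), with no contact force. The real tip sits higher than the nominal one, so I'll keep descending gently.

```bash
python3 -m creep '0 -0.001 0.004 0 0 0 0;0 0 0 0 0 0 0';python3 g.py 500.5 -123.5 70;  python3 -m creep '0 0 0.003 0 0 0 0;0 0 0 0 0 0 0';python3 g.py 500.5 -123.5 70;python3 -m creep '0 0 0.003 0 0 0 0;0 0 0 0 0 0 0';python3 g.py 500.5 -123.5 70; python3 pic.py 7
```

```text
time_s: 5.7
ee_pos: [500.7, -123.7, 73.5]
eef_rot: [0.734, 0.68, -0.0, 0.001]
wrist_force: [0.5, 0.1, -0.6]
grip_width: 0.2
5.7 [ 500.7 -123.7   73.5] F [ 0.51  0.05 -0.6 ] shift [ 0.2 -0.2  3.5] rot [ 0.001  0.002 -0.   ]
time_s: 5.9
ee_pos: [500.7, -123.7, 70.2]
eef_rot: [0.734, 0.68, -0.0, 0.001]
wrist_force: [0.6, -0.5, 0.1]
grip_width: 0.0
5.9 [ 500.7 -123.7   70.2] F [ 0.56 -0.5   0.13] shift [ 0.2 -0.2  0.2] rot [ 0.001  0.002 -0.   ]
time_s: 6.1
ee_pos: [500.7, -123.7, 66.9]
eef_rot: [0.734, 0.68, -0.0, 0.001]
wrist_force: [-0.7, -0.1, -0.2]
grip_width: -0.2
6.1 [ 500.7 -123.7   66.9] F [-0.67 -0.07 -0.16] shift [ 0.2 -0.2 -3.1] rot [ 0.001  0.002 -0.   ]
```

View pics/z7.png

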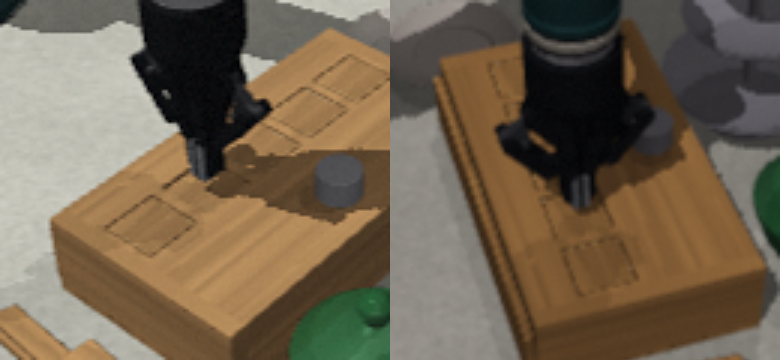

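```bash
for i in 1; do :; done; python3 -m creep '0 0 0.003 0 0 0 0;0 0 0 0 0 0 0';python3 g.py 500.5 -123.5 60;python3 -m creep '0 0 0.003 0 0 0 0;0 0 0 0 0 0 0';python3 g.py 500.5 -123.5 60; python3 pic.py 8
```

```text
time_s: 6.4
ee_pos: [501.2, -123.9, 64.1]
eef_rot: [0.734, 0.68, -0.0, 0.001]
wrist_force: [-0.2, -0.3, 0.7]
grip_width: -0.0
6.4 [ 501.2 -123.9   64.1] F [-0.2  -0.31  0.68] shift [ 0.3 -0.7  4.1] rot [ 0.002  0.002 -0.   ]
time_s: 6.6
ee_pos: [501.2, -123.8, 60.8]
eef_rot: [0.734, 0.68, -0.0, 0.001]
wrist_force: [-0.3, -0.3, 0.1]
grip_width: 0.3
6.6 [ 501.2 -123.8   60.8] F [-0.28 -0.33  0.06] shift [ 0.3 -0.7  0.8] rot [ 0.002  0.002 -0.   ]
```

View pics/z8.png

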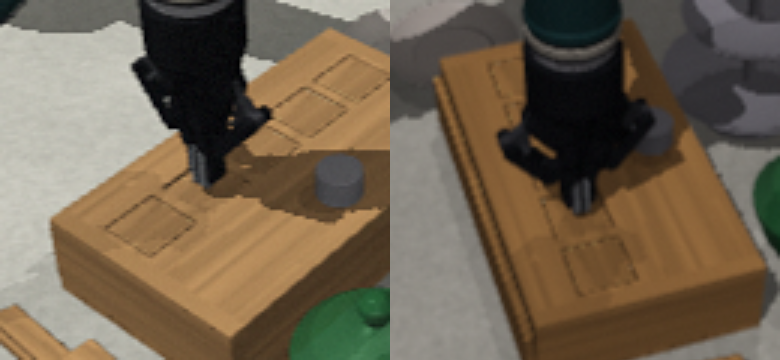

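```bash
python3 -m creep '0 0 0.002 0 0 0 0;0 0 0 0 0 0 0';python3 -m creep '0 0 0.002 0 0 0 0;0 0 0 0 0 0 0'; python3 -m creep '0 0 0.002 0 0 0 0;0 0 0 0 0 0 0';python3 g.py 500.5 -123.5 60
```

```text
time_s: 6.9
ee_pos: [501.5, -123.9, 59.0]
eef_rot: [0.734, 0.68, 0.0, 0.002]
wrist_force: [-0.1, -0.6, -0.1]
grip_width: -0.1
time_s: 7.1
ee_pos: [501.6, -123.9, 56.9]
eef_rot: [0.734, 0.68, 0.0, 0.002]
wrist_force: [-0.2, -0.3, -0.3]
grip_width: -0.1
time_s: 7.3
ee_pos: [501.6, -124.0, 54.7]
eef_rot: [0.734, 0.68, 0.0, 0.002]
wrist_force: [0.2, 0.1, 0.2]
grip_width: 0.3
7.3 [ 501.6 -124.    54.7] F [0.21 0.07 0.25] shift [ 0.4 -1.1 -5.3] rot [ 0.003  0.002 -0.   ]
```

```bash
python3 pic.py 9; python3 - <<'E'
from station import robot
import cv2
c=robot.read_camera("wrist");cv2.imwrite("pics/w9.png",c["frame"][:,:,::-1]);print(c["eye"])
E
```

```text
[506.28577936 -57.00921438 215.85225238]
```

View pics/z9.png

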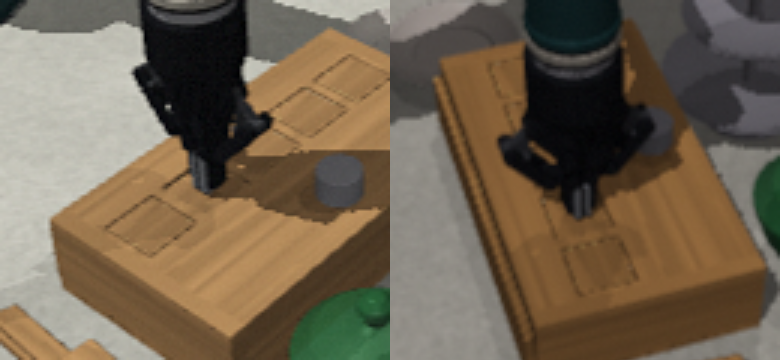

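View pics/w9.png

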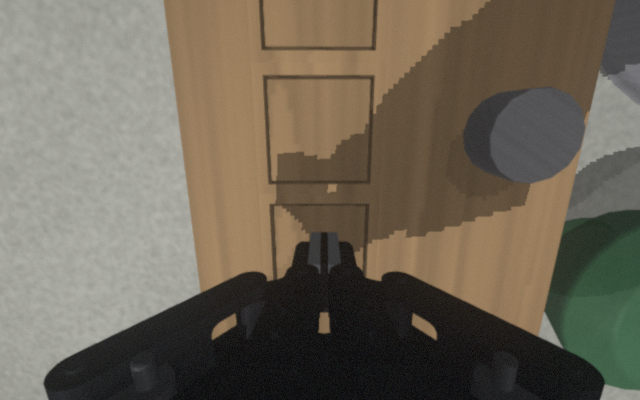

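```bash
python3 -m creep '0 -0.001 0.002 0 0 0 0;0 0 0 0 0 0 0';python3 -m creep '0 0 0.002 0 0 0 0;0 0 0 0 0 0 0'; python3 -m creep '0 0 0.002 0 0 0 0;0 0 0 0 0 0 0';python3 g.py 500.5 -123.5 60;python3 pic.py 10
```

```text
time_s: 7.65
ee_pos: [501.1, -124.0, 53.0]
eef_rot: [0.734, 0.68, 0.0, 0.002]
wrist_force: [-0.3, 0.7, 0.2]
grip_width: -0.0
time_s: 7.85
ee_pos: [501.2, -124.0, 51.1]
eef_rot: [0.734, 0.68, 0.001, 0.002]
wrist_force: [-0.2, 0.8, 0.1]
grip_width: 0.1
time_s: 8.05
ee_pos: [501.2, -124.0, 49.2]
eef_rot: [0.734, 0.68, 0.001, 0.002]
wrist_force: [-1.0, -0.2, 1.9]
grip_width: 0.1
8.05 [ 501.2 -124.    49.2] F [-1.   -0.23  1.94] shift [  0.4  -0.7 -10.8] rot [ 0.004  0.002 -0.   ]
```

View pics/z10.png

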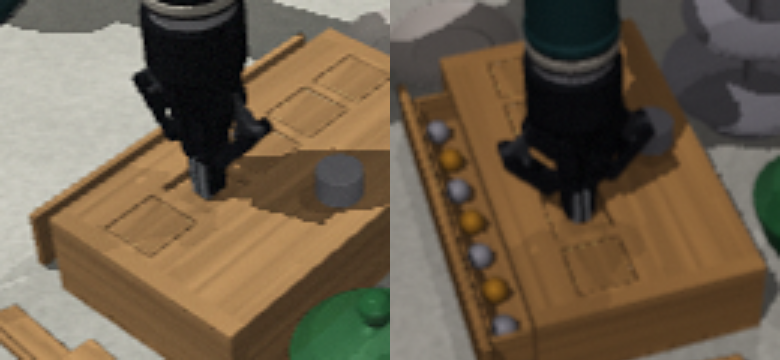

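The drawer is springing open. I'll hold briefly, then lift away.

```bash
python3 -m creep '0 0 0 0 0 0 0;0 0 0 0 0 0 0;0 0 0 0 0 0 0;0 0 0 0 0 0 0;0 0 0 0 0 0 0'; python3 -m creep '0 0 -0.003 0 0 0 0;0 0 -0.005 0 0 0 0;0 0 -0.01 0 0 0 0;0 0 -0.02 0 0 0 0;0 0 -0.02 0 0 0 0'; python3 -m creep '0 0 -0.03 0 0 0 0;0 0 -0.03 0 0 0 0;0 0 -0.01 0 0 0 0;0 0 0 0 0 0 0;0 0 0 0 0 0 0'; python3 - <<'E'
from station import robot
import cv2
for n in("scene","side"):
    c=robot.read_camera(n);cv2.imwrite(f"pics/{n}11.png",c["frame"][:,:,::-1])
a=cv2.imread("pics/scene11.png")[100:360,100:430];b=cv2.imread("pics/side11.png")[120:380,240:470]
import numpy as np
cv2.imwrite("pics/z11.png",cv2.resize(np.hstack([a,b]),None,fx=1.42,fy=1.42))
s=robot.read_state();print(s["ee_pos"],s["wrist_force"],s["time_s"])
E
```

```text
time_s: 8.65
ee_pos: [501.2, -124.0, 49.5]
eef_rot: [0.734, 0.68, 0.001, 0.002]
wrist_force: [-0.6, 0.8, 2.7]
grip_width: -0.3
time_s: 9.15
ee_pos: [498.6, -123.4, 107.9]
eef_rot: [0.734, 0.68, -0.001, -0.0]
wrist_force: [0.5, -0.4, 0.8]
grip_width: -0.3
time_s: 9.65
ee_pos: [498.9, -123.4, 184.5]
eef_rot: [0.734, 0.68, 0.0, 0.002]
wrist_force: [0.8, 0.1, -0.3]
grip_width: -0.1
[ 498.4799653  -123.33089303  183.72970824] [-0.27206776  0.48696003 -0.26721931] 9.75
```

View pics/z11.png

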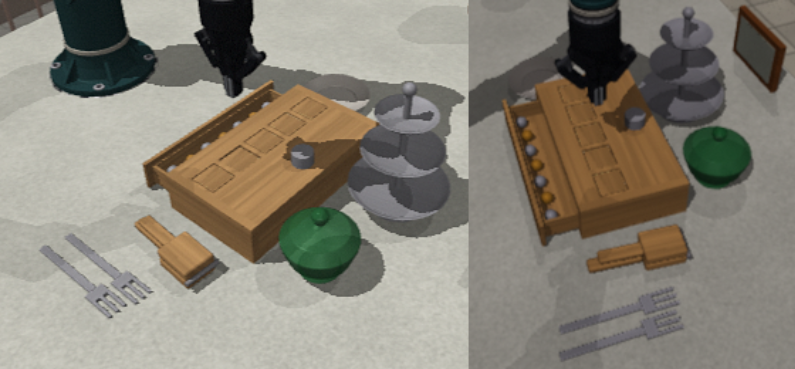

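```bash
python3 - <<'E'
from station import robot
from h import *
import cv2
c=robot.read_camera("side")
a=-.075;Rm=np.array([[np.cos(a),-np.sin(a)],[np.sin(a),np.cos(a)]]);t=np.array([534.5,-66.])
for x in(-95,-105,-155,-165): print(x,[np.round(proj(c,[*(Rm@[x,y]+t),58]),1).tolist() for y in(-161,161)])
im=c["frame"][:,:,::-1].copy()
cv2.imwrite("pics/d.png",np.hstack([cv2.resize(cv2.imread("pics/side0.png")[160:300,260:350],None,fx=4,fy=4),cv2.resize(im[160:300,260:350],None,fx=4,fy=4)]))
E
```

```text
-95 [[317.6, 271.8], [286.4, 184.5]]
-105 [[313.5, 272.9], [282.9, 185.3]]
-155 [[292.4, 278.4], [265.3, 189.0]]
-165 [[288.1, 279.6], [261.8, 189.8]]
```

View pics/d.png

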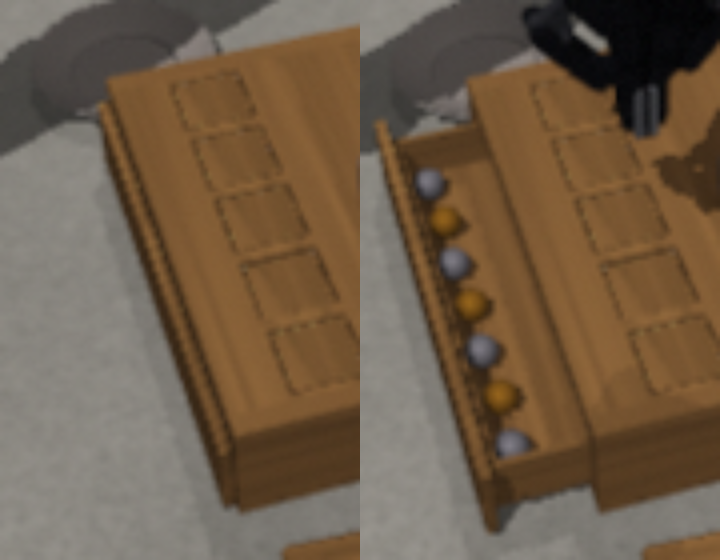

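```bash
python3 -c "
from station import robot
print(robot.sign_off())"
```

```text
the job is handed in; nothing more can be done
None
```

The drawer is open, the hand is clear, and the job is handed in at about 10 s of the 45 s allowed. No verdict was given.

**What I did:** I picked the catch by its shadowed seam in the scene picture: the square at y = -60 mm on the chest. I did not feel along the row. I lifted clear of the stand, closed the fingers over that square and pressed down in 2 mm steps. The drawer sprang out at an upward force of about 2 to 3 N, and I raised the hand straight up.

**Last checks:**
- **Drawer:** its front edge moved about 20.5 px in the side view, against about 21 px expected for 60 mm, so it is out about 58–60 mm.
- **Other things:** by eye, the stand, glass, forks, saucer, press and tin looked unmoved in the last pictures. I did not measure them.
- **Hand:** the wrist force is back to noise level, with the tool centre (TCP) reading about 184 mm high, well above the chest.
- **Catch:** I judged it back up only because the hand has left it. I did not measure it separately.

**One disagreement:** by the given tool length, the TCP readings put the fingertips about 20 mm lower than the cameras showed. The catch gave at a TCP height of about 49 mm. I relied on the pictures and the force for height instead.

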